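# Gauge the gap under a rivet press's foot

### The job

I need the gap under the pressing foot of the rivet press. Pick up the steel taper gauge by its wooden handle, lay its blade flat on the press's anvil plate and slide the thin end straight in from the open front, under the middle of the foot, until it drags snugly between foot and plate; do not force it. Finish holding it still at that depth, gauge in the grip and snug in the gap, so that I can read it, and leave everything else on the bench where it is.

Things in the scene. Friction and masses are not known exactly. Their poses are not given: they have to be found in the camera images.
- gauge: Taper gauge flat on the bench: steel wedge blade 110 mm long, 16 wide, flat below, top falling evenly from 9.3 mm thick at the shoulder to 2 mm at the thin end (1 in 15); behind it a handle 90 long, 20 wide, 18 tall (first 12 mm brass, then wood), underside flush with the blade's. 0.12 to 0.21 kg. Origin: underside, centre line, at the shoulder. +x to the thin end, -x along the handle, z up.
- gauge_tip (a point): Middle of the gauge's thin end, in its underside: gauge x = +110 mm.
- press: Rivet press (hand arbor press), fixed: cast base, column, head, lever; level steel anvil plate on the base. Origin: at bench height under the ram's axis; +x from the open front into the throat, z up. Plate top 60 mm above the bench, x = -70 mm (front edge) to +45 mm, 100 mm wide. Column's face at x = +68 mm. Head from z = 178 mm up, its front at x = -41 mm; 134 mm wide, 330 tall.
- plate_front (a point): Middle of the anvil plate's front top edge (press x = -70, z = 60 mm).
- ram: The press's ram, locked, with a square steel pressing foot 50 x 50 x 14 mm. Origin: centre of the foot's flat level underside; axes parallel to the press's. The gap to the plate below is 4.5 to 7 mm, different each time, so the blade goes 37 to 75 mm past the foot's front edge before it fills the gap. It slides freely until then; after that the drag grows with every mm.
- foot_front (a point): Middle of the foot's front lower edge (ram x = -25 mm), where the blade first touches the foot.
- mug: Bystander: white mug with a red lid, 88 mm across, 96 mm tall, handle to its +y. Origin: centre of its underside.
- tin: Bystander: open tin, 86 mm across, 55 mm tall. Origin: centre of its underside.
- knife: Bystander: finished knife lying flat, 243 mm long, 22 mm wide, 14 mm tall at the handle. Origin: at its bolster, on the bench; +x to the blade's point (130 mm), handle to -x (113 mm).
- scale_a: Bystander: loose olive-wood handle scale, 99 by 22 by 9 mm, lying flat. Origin: middle of its underside.
- scale_b: Bystander: another such scale.
- scale_c: Bystander: another such scale.
- hammer: Bystander: hammer lying on the bench, handle to its -x.
There are look-alikes about, which are no part of the job. What is shaped like the gauge but red is not meant.

How it is judged (in metres and radians):
On the way, in this order (a step that is already met when the one before it is completed fails the run):
1. the gauge is held in the gripper, clear of the bench (height (world z) of gauge above 0.03 m and contact force between the fingers and gauge above 2 N), for 0.2 s.
2. the thin end is past the middle of the foot, under it, the blade level (x of gauge_tip in the frame of ram above 0 m and y of gauge_tip in the frame of ram between -0.015 and 0.015 m and z of gauge_tip in the frame of ram below 0 m and angle between gauge's own z axis and vertical below 0.06 rad), for 0.1 s.
At the end, for the whole second after the job is handed in: Held in the grip (over 2 N) and still (under 10 mm/s); thin end past the foot's middle, within 15 mm of its centre line; blade within 0.03 rad of level and 0.2 rad of the press's front-to-back line; it bears on the foot and on the press with over 1 N each (contact force between the fingers and gauge above 2 N and x of gauge_tip in the frame of ram above 0 m and y of gauge_tip in the frame of ram between -0.015 and 0.015 m and z of gauge_tip in the frame of ram below 0 m and contact force between gauge and ram above 1 N and contact force between gauge and press above 1 N and angle between gauge's own z axis and vertical below 0.03 rad and angle between the x axis of gauge and the x axis of press, either way round below 0.2 rad and linear speed of gauge below 0.01 m/s); the arm keeps its last pose, push and grip.
It fails at once if the gauge is forced: over 40 N on the foot or on the press (contact force between gauge and ram above 40 N or contact force between gauge and press above 40 N).
It fails at once if the arm or gripper pushes on the press with over 15 N (contact force between any of the arm, the fingers and press above 15 N or contact force between any of the arm, the fingers and ram above 15 N).
It fails at once if a bystander is moved by more than 20 mm (distance of any of mug, tin, knife, scale_a, scale_b, scale_c, hammer from where it was at the start of the episode above 0.02 m).
It also fails if it takes over 45 s, if anything falls off the work surface, if the arm or the gripper's body presses on something with over 40 N, if the wrist force passes 120 N, or if a joint passes its speed limit or range.

### The arm

A 7-joint arm with a two-finger parallel gripper is mounted at the origin on the work surface. World frame = base frame: x ahead of the robot, y to its left, z up, the work surface at z = 0. Lengths are in mm, angles in rad, forces in N, time in s.
With the tool pointing down it reaches from about 400 to 875 mm from the base axis. Payload 19.3 kg.
Tool frame: the origin (TCP) lies between the finger pads; the fingertips stand 19 mm ahead of it and the grasp point (between the pads) is the TCP; z points along the fingers, y is the line along which they close (so a half turn about z gives the same grasp; the last joint's range is limited). The gripper opens to 85 mm and grips with 20 to 120 N. Pads are 22 mm wide; open, the fingers measure 114 mm over their backs; the gripper's body (76 mm by 85 mm) begins 54 mm behind the grasp point. The pads swing forward as they close: fully open they stand 13 mm farther back than shut.
Start: joints at [1.061, 0.521, -0.036, 1.599, 0.021, 1.021, -0.113], TCP at [266.071, -565.527, 229.991] pointing down, gripper open.
Joint ranges: [-2.91, 2.91], [-0.3, 2.13], [-1.5, 1.42], [0.17, 2.43], [-1.26, 4.41], [0.16, 1.93], [-2.52, 2.52]. Speed limits (rad/s): [1.89, 1.89, 2.39, 2.39, 3.01, 3.01, 3.01].

### API

Orientations are given as a rotation vector (axis times angle).
In Python, from workcell import ctrl, grab_frame, camera_params gives the robot as it stands. The module is installed in compiled form; this text tells all that it offers.
- The arm moves only by the tool servo_tool, never from a script. Its argument "commands" is one flat list of numbers, 5 for each row, row after row: the finger opening in cm, from 0 to 8.54, then the shift along the tool's x, y, z in cm, then the turn about the tool's z in degrees. In form: [hand, x, y, z, spin, hand, x, y, z, spin, ...]. A call has 1 to 20 rows; each row is the pose to reach, as a shift and turn from the pose commanded when the call began, along the tool's axes at that moment; what a row does not reach only later rows make up. A row lasts 1/8 s, in which the tool goes at most 62.5 mm and 10.7 degrees, less where a joint would pass 70% of its speed; a pose out of reach is approached as far as the arm can. A call with a gripper value outside its range is refused whole. The fingers move at their own pace and stop on an object; "force" is the grip in N (left out, the last holds). Time passes only in rows, so rows that repeat a pose let the fingers close. It gives the time, the measured TCP pose, the force, the opening and the grip force at its end, in the units of the state.
- ctrl.read_state(): the state, without advancing time (a new reading comes with each control period).
- grab_frame(name): name is "side" or "top" or "wrist"; returns the picture (420x560x3 uint8, red, green, blue); there is no depth.
- camera_params(name): a dict with "fx", "fy", "cx", "cy" (pixels), "R" (3x3) and "t" (3): a world point X has camera coordinates R X + t; the wrist camera has in their place "T_tool_cam" (4x4, takes a point from camera to tool coordinates, whose origin is the TCP and whose axes are the flange's). Camera axes: x right, y down, z forward; pixel columns grow to the right and rows downward; lengths in mm; the calibration is good to about 2 mm. A picture is of the moment at which its call begins: read the wrist's pose just before it. camera_params takes no time and is no camera call.
- ctrl.close_job(): hands the job in; it is judged then, once.
The state is a dict: "time": time; "q": joint angles; "joint_vel": joint speeds; "joint_efforts": joint torques, N m; "position": TCP position; "orientation": TCP orientation; "force": force on the tool from outside, world axes, zero at the start; "ft_torque": the same for the moment, N m; "opening": opening from 0.0 (shut) to 1.0 (fully open); "grasp_force": force on a finger pad.
Only numpy, scipy, OpenCV 4.12 (cv2) and the standard library are available. Lean on these libraries where they do the work, as an engineer would, in place of code of your own. Each camera call takes 0.05 s, during which the arm holds its last target. There are 200 camera calls.

## Working session

There is one attempt and no reset: what is moved stays moved. The work goes in short steps, Python scripts to look and compute and a tool call to move; the robot and the scene stay as the last step left them, time stands still between calls to the robot, and variables do not carry over. Pictures are saved under pics/ and viewed, at most 10 in all, crops included, and the job is handed in when it is done.

Besides the shell and the picture viewer there is one more tool, called after ">>>" by a JSON object that holds its "api" and its "payload". servo_tool: Moves the arm, as the interface text tells. Its arguments: {"type":"object","properties":{"commands":{"type":"array"},"force":{"type":"number"}},"required":["commands"]}

```bash
mkdir -p pics
python3 - <<'E'
from workcell import ctrl,grab_frame,camera_params
import cv2,numpy as np
s=ctrl.read_state();print({k:np.round(v,3) for k,v in s.items()})
for n in("top","side"):
    f=grab_frame(n);np.save(f"pics/{n}.npy",f);cv2.imwrite(f"pics/{n}0.png",f[:,:,::-1])
    print(n,{k:np.round(v,3).tolist() for k,v in camera_params(n).items()})
print(camera_params("wrist"))
E
```

```text
{'time': np.float64(0.0), 'q': array([ 1.061,  0.522, -0.036,  1.6  ,  0.021,  1.021, -0.113]), 'joint_vel': array([ 0.   ,  0.   , -0.001,  0.   ,  0.001, -0.002, -0.001]), 'joint_efforts': array([ 0.0000e+00, -9.2710e+01,  1.9790e+00, -3.6992e+01,  1.8000e-02,
        9.0000e-03,  0.0000e+00]), 'position': array([ 265.908, -565.264,  229.435]), 'orientation': array([-3.065e+00, -6.850e-01,  1.000e-03]), 'force': array([-0.691,  0.265,  0.608]), 'ft_torque': array([-0.026,  0.025,  0.029]), 'grasp_force': np.float64(0.0), 'opening': np.float64(1.001)}
top {'fx': 383.07, 'fy': 383.07, 'cx': 281.056, 'cy': 212.431, 'R': [[-0.009, -1.0, 0.022], [-0.995, 0.007, -0.101], [0.101, -0.023, -0.995]], 't': [-125.752, 543.786, 939.715]}
side {'fx': 481.287, 'fy': 481.287, 'cx': 282.272, 'cy': 203.712, 'R': [[-0.806, -0.592, -0.021], [-0.344, 0.497, -0.796], [0.482, -0.634, -0.604]], 't': [353.103, 311.82, 854.043]}
{'fx': 365.2140240441836, 'fy': 365.2140240441836, 'cx': 276.35131585325144, 'cy': 209.45933966867045, 'T_tool_cam': array([[-1.00683517e-03, -9.51877591e-01, -3.06476814e-01,
         7.82873934e+01],
       [ 9.99999276e-01, -1.16019928e-03,  3.18240229e-04,
         1.54871952e+00],
       [-6.58499921e-04, -3.06476272e-01,  9.51878070e-01,
        -1.43413350e+02],
       [ 0.00000000e+00,  0.00000000e+00,  0.00000000e+00,
         1.00000000e+00]])}
```

View pics/top0.png

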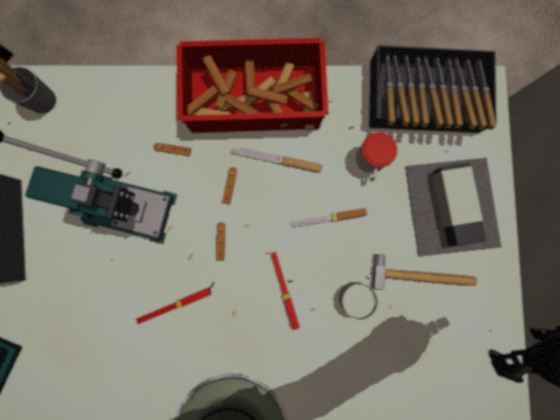

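View pics/side0.png

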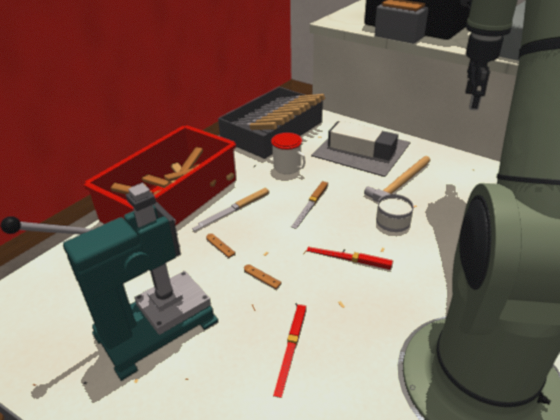

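The top picture shows four long candidates:
- Knife, handle at (302,164): 243 mm long with no brass band behind the blade.
- Steel blade with wooden handle and brass band: (291,224) to (366,212), band at about (337,216).
- Red look-alikes at (174,305) and (285,290), excluded by colour.

By the description I choose the second. The press stands at (120,205) with its open front toward the right. I'll check both in one close crop.

```bash
cat > h.py <<'E'
import numpy as np,cv2
from scipy.spatial.transform import Rotation as Ro
from workcell import ctrl,grab_frame,camera_params
def ray(cam,px,state=None):
    p=camera_params(cam)
    d=np.array([(px[0]-p["cx"])/p["fx"],(px[1]-p["cy"])/p["fy"],1.])
    if cam=="wrist":
        T=np.array(p["T_tool_cam"]);R=Ro.from_rotvec(state["orientation"]).as_matrix()
        return R@T[:3,3]+state["position"],R@T[:3,:3]@d
    R=np.array(p["R"]);return -R.T@np.array(p["t"]),R.T@d
def onz(cam,px,z,state=None):
    o,d=ray(cam,px,state);return o+d*(z-o[2])/d[2]
def cross(c1,p1,c2,p2):
    o1,d1=ray(c1,p1);o2,d2=ray(c2,p2)
    s=np.linalg.lstsq(np.c_[d1,-d2],o2-o1,rcond=None)[0]
    a,b=o1+d1*s[0],o2+d2*s[1];return (a+b)/2,np.linalg.norm(a-b)
E
python3 - <<'E'
from h import *
t=np.load("pics/top.npy")[:,:,::-1]; s=np.load("pics/side.npy")[:,:,::-1]
z=lambda im,x,y,w,h,k:cv2.resize(im[y:y+h,x:x+w],None,fx=k,fy=k,interpolation=cv2.INTER_CUBIC)
a=z(t,280,195,100,40,4);b=z(t,100,165,100,90,4);c=z(s,130,260,100,75,4);d=z(s,270,170,100,65,4)
out=np.zeros((600,800,3),np.uint8)
out[:160,:400]=a;out[160:520,:400]=b;out[:300,400:]=c;out[300:560,400:]=d
cv2.imwrite("pics/crop1.png",out)
for n,p in(("tip",(291,224)),("brass",(336,216)),("end",(366,212))):print(n,onz("top",p,5))
print(onz("top",(169,222),60))
E
```

```text
tip [ 515.00267524 -155.93964775    5.        ]
brass [ 534.97330045 -273.15239996    5.        ]
end [ 544.90009812 -351.7999979     5.        ]
[518.11208913 142.82797402  60.        ]
```

View pics/crop1.png

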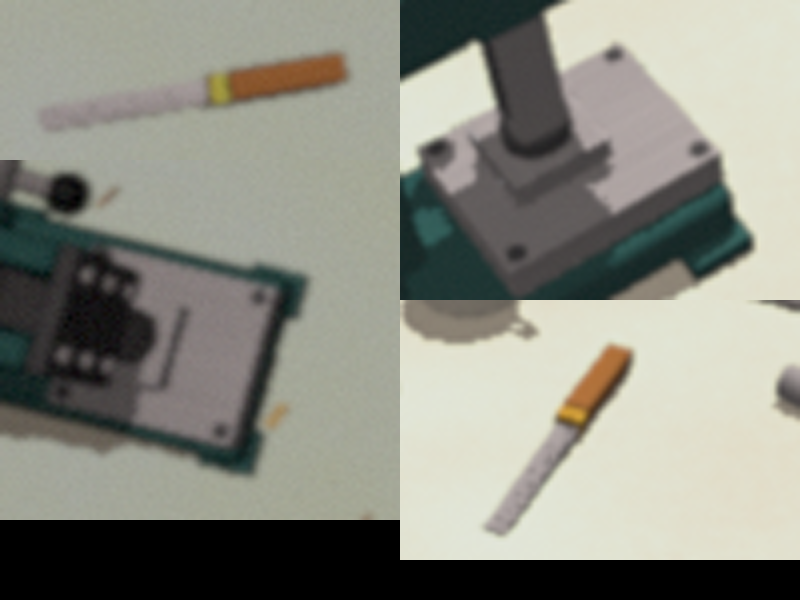

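The crop confirms the choice: grey steel blade, yellow brass band, wooden handle. The plate's front corners in the top view are at about (170.5,196.8) and (160.5,236.8), and in the side view at (185,271) and (210,299). The foot's front edge in the top view runs from about (146.5,202) to (140.8,222).

Run:
```python
from h import *
np.set_printoptions(precision=1,suppress=True)
for a,b in(((170.5,196.8),(185,271.3)),((160.5,236.8),(210,299.3))):
    print(cross("top",a,"side",b),onz("top",a,60),onz("side",b,60))
A,B=(onz("top",p,60) for p in((170.5,196.8),(160.5,236.8)))
print("front width",np.linalg.norm(A-B),"mid",(A+B)/2,"normal ang",np.degrees(np.arctan2(*( (B-A)[[0,1]]*[1,-1])))  )
for z in(66,80):
    F,G=(onz("top",p,z) for p in((146.5,202),(140.8,222)));print(z,"foot",np.linalg.norm(F-G),(F+G)/2)
# gauge: handle + brass mask in top and side
for cam,roi in(("top",(285,195,95,40)),("side",(280,170,60,65))):
    im=np.load(f"pics/{cam}.npy");x,y,w,h=roi
    hsv=cv2.cvtColor(im[y:y+h,x:x+w],cv2.COLOR_RGB2HSV)
    m=((hsv[...,1]>110)&(hsv[...,0]<35)).astype(np.uint8)
    c=max(cv2.findContours(m,0,1)[0],key=cv2.contourArea);r=cv2.minAreaRect(c)
    bp=cv2.boxPoints(r)+[x,y];print(cam,r,bp)
    e=bp[np.argsort(bp[:,0])];print([onz(cam,e[:2].mean(0),14),onz(cam,e[2:].mean(0),14)])
```

```text
(array([582.6, 144.2,  50.8]), np.float64(3.7716849949046334)) [579.8 140.5  60. ] [576.8 150.7  60. ]
(array([485.9, 168.3,  48.6]), np.float64(7.7387171163618405)) [482.4 162.5  60. ] [481.5 176.8  60. ]
front width 99.84277562290272 mid [531.1 151.5  60. ] normal ang -102.74802949311791
66 foot 49.97773442647638 [542.3 202.5  66. ]
80 foot 49.22250810013569 [540.9 197.8  80. ]
top ((63.72972869873047, 19.378379821777344), (6.5759596824646, 33.208595275878906), 80.53767395019531) [[331.8 213.9]
 [364.6 208.4]
 [365.6 214.9]
 [332.9 220.4]]
[array([ 531.4, -262.2,   14. ]), array([ 544.9, -347.3,   14. ])]
side ((38.327022552490234, 21.237838745117188), (6.984539031982422, 22.79165267944336), 36.02737808227539) [[308.8 198.4]
 [322.2 180. ]
 [327.9 184.1]
 [314.4 202.5]]
[array([ 529.7, -255.2,   14. ]), array([ 546.2, -347. ,   14. ])]
```

>>> {"api": "servo_tool", "payload": {"commands": [8.5, 5, -1.4, 1, -9, 8.5, 10, -2.7, 2, -18, 8.5, 15, -4.1, 3, -27, 8.5, 20, -5.4, 4, -36, 8.5, 25, -6.8, 5, -45, 8.5, 30, -8.2, 6, -55, 8.5, 35, -9.5, 7, -65, 8.5, 35, -9.5, 8, -74, 8.5, 35, -9.5, 8, -74, 8.5, 35, -9.5, 8, -74], "force": 60}}

```text
time: 1.35
position: [541.8, -331.3, 150.2]
orientation: [2.042, 2.387, -0.001]
force: [0.0, 0.1, -0.4]
opening: 0.991
grasp_force: 0.0
```

Run:
```python
from h import *
np.set_printoptions(precision=2,suppress=True)
s=ctrl.read_state();f=grab_frame("wrist")
print(s["time"],s["position"],s["orientation"],s["q"],s["force"])
cv2.imwrite("pics/w1.png",f[:,:,::-1])
hsv=cv2.cvtColor(f,cv2.COLOR_RGB2HSV)
m=((hsv[...,1]>110)&(hsv[...,0]<35)&(hsv[...,2]>60)).astype(np.uint8)
for c in sorted(cv2.findContours(m,0,1)[0],key=cv2.contourArea)[-3:]:
    r=cv2.minAreaRect(c);b=cv2.boxPoints(r);print(r);print(np.array([onz("wrist",p,18,s) for p in b]))
```

```text
1.35 [ 541.83 -331.34  150.23] [ 2.04  2.39 -0.  ] [ 0.7   0.65 -0.38  1.63  0.28  0.92  0.38] [ 0.04  0.08 -0.36]
((482.00811767578125, 44.15135955810547), (28.749099731445312, 114.52851867675781), 27.89727020263672)
[[ 647.35 -234.56   18.  ]
 [ 663.84 -167.56   18.  ]
 [ 683.31 -172.53   18.  ]
 [ 668.23 -240.66   18.  ]]
((74.11406707763672, 296.84796142578125), (29.93284797668457, 117.7115707397461), 5.654420852661133)
[[ 364.81 -510.78   18.  ]
 [ 377.73 -392.68   18.  ]
 [ 401.65 -391.58   18.  ]
 [ 391.54 -509.9    18.  ]]
((503.88897705078125, 300.2366638183594), (119.55117797851562, 107.07205963134766), 35.134193420410156)
[[ 685.09 -413.91   18.  ]
 [ 711.5  -327.82   18.  ]
 [ 814.64 -375.03   18.  ]
 [ 795.72 -471.6    18.  ]]
```

View pics/w1.png

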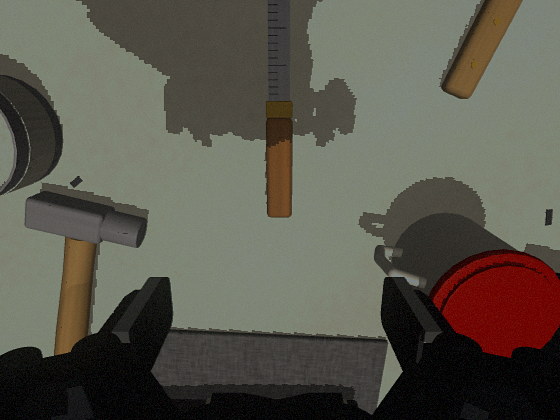

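The wrist view shows the handle end at (280,216), the brass front at (279,102) and the blade running straight up. The hammer head (left) and mug (right) flank the fingers.

Run:
```python
from h import *
np.set_printoptions(precision=1,suppress=True)
s=ctrl.read_state();R=Ro.from_rotvec(s["orientation"]).as_matrix()
for n,p,z in(("shoulder",(279.5,102),18),("end",(279.8,216),18),("hL",(267,180),18),("hR",(292,180),18),("blade top",(279,0),5),("hammerhead",(147,232),20),("mughandle",(378,250),50),("lid left",(432,310),96)):
    w=onz("wrist",p,z,s);print(n,w,"tool",R.T@(w-s["position"]))
```

```text
shoulder [ 533.6 -262.    18. ] tool [ 69.8   2.5 132.4]
end [ 547.6 -348.3   18. ] tool [-17.5   2.9 132.4]
hL [ 533.1 -320.7   18. ] tool [ 11.9  -7.  132.4]
hR [ 552.2 -317.7   18. ] tool [ 11.9  12.3 132.4]
blade top [ 522.6 -194.7    5. ] tool [138.1   2.2 145.3]
hammerhead [ 444.1 -377.5   20. ] tool [ -30.3 -103.8  130.4]
mughandle [ 620.3 -352.3   50. ] tool [-32.8  74.1 100.4]
lid left [ 646.4 -368.6   96. ] tool [-53.   97.4  54.4]
```

>>> {"api": "servo_tool", "payload": {"commands": [8.5, 0, 0.3, 4, 0, 8.5, 0, 0.3, 8, 0, 8.5, 0, 0.3, 11, 0, 8.5, 0, 0.3, 12.8, 0, 8.5, 0, 0.3, 12.8, 0, 4, 0, 0.3, 12.8, 0, 1, 0, 0.3, 12.8, 0, 1, 0, 0.3, 12.8, 0, 1, 0, 0.3, 12.8, 0, 1, 0, 0.3, 12.8, 0], "force": 80}}

```text
time: 2.65
position: [545.3, -330.1, 22.1]
orientation: [2.036, 2.392, 0.0]
force: [-0.2, -0.7, -0.5]
opening: 0.116
grasp_force: 0.0
```

Run:
```python
from h import *
s=ctrl.read_state();print(s["opening"],s["grasp_force"],s["position"])
f=grab_frame("wrist");g=grab_frame("side")
cv2.imwrite("pics/w2.png",np.hstack([f[:,80:480,::-1],cv2.resize(g[150:255,260:360,::-1],(400,420),interpolation=2)]))
```

```text
0.11565457991973345 0.0 [ 545.31117511 -330.11519715   22.09430434]
```

View pics/w2.png

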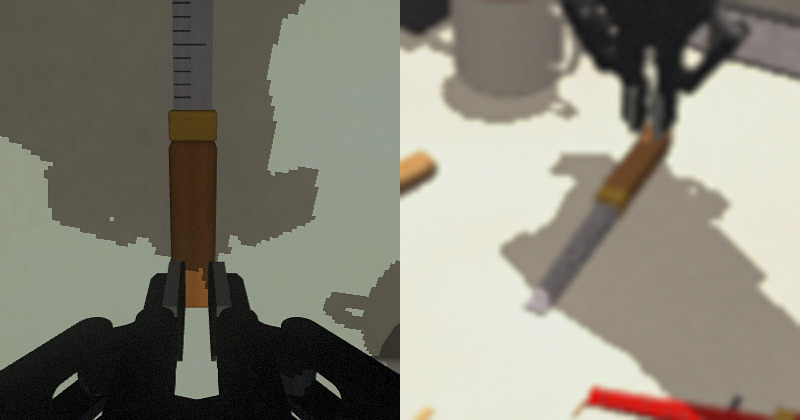

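Run:
```python
from h import *
p=camera_params("wrist");T=np.linalg.inv(p["T_tool_cam"])
for q in((0,0,0),(0,-5,0),(0,5,0),(0,-5,19),(0,5,19),(11,5,19),(-11,5,19),(11,5,6),(-17.5,-10,4),(-17.5,10,4),(-17.5,10,22)):
    c=T[:3,:3]@q+T[:3,3];print(q,np.round([p["fx"]*c[0]/c[2]+p["cx"]-80,p["fy"]*c[1]/c[2]+p["cy"]]))
```

```text
(0, 0, 0) [196. 276.]
(0, -5, 0) [185. 276.]
(0, 5, 0) [208. 276.]
(0, -5, 19) [186. 257.]
(0, 5, 19) [206. 257.]
(11, 5, 19) [207. 236.]
(-11, 5, 19) [206. 278.]
(11, 5, 6) [207. 248.]
(-17.5, -10, 4) [175. 306.]
(-17.5, 10, 4) [218. 306.]
(-17.5, 10, 22) [216. 286.]
```

The picture shows the pads closed above the handle's top at about (185–213, 262–307), hiding it rather than straddling it. The pads stand higher than expected. I'll open part-way and descend in small steps, watching the force.

>>> {"api": "servo_tool", "payload": {"commands": [3.5, 0, -0.1, 0, 0, 3.5, 0, -0.1, 0, 0, 3.5, 0, -0.1, 0, 0, 3.5, 0, -0.1, 0.2, 0, 3.5, 0, -0.1, 0.4, 0]}}

```text
time: 3.38
position: [544.3, -330.2, 17.8]
orientation: [-2.036, -2.392, 0.0]
force: [0.7, 0.6, -1.2]
opening: 0.411
grasp_force: 0.0
```

Run:
```python
from h import *
s=ctrl.read_state();print(s["opening"],s["force"],s["position"])
f=grab_frame("wrist")
cv2.imwrite("pics/w3.png",cv2.resize(f[200:420,150:400,::-1],(750,600),interpolation=2))
```

```text
0.4111723104252278 [ 0.67440202  0.57724342 -1.245274  ] [ 544.27365611 -330.23826448   17.80354119]
```

View pics/w3.png

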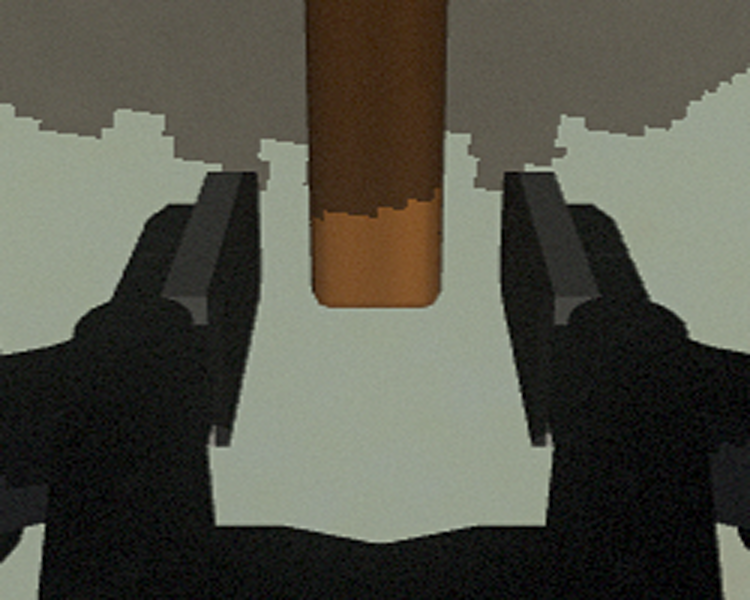

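The fingers now straddle the handle: tips at about crop (258,172) and (502,172), handle at 310–443. From the scale, the tips are only about level with the TCP, so there is still room to go down.

>>> {"api": "servo_tool", "payload": {"commands": [3.5, 0, 0, 0.2, 0, 3.5, 0, 0, 0.4, 0, 3.5, 0, 0, 0.6, 0, 3.5, 0, 0, 0.6, 0]}}

```text
time: 3.92
position: [544.2, -330.2, 11.8]
orientation: [-2.036, -2.392, 0.0]
force: [-0.0, 0.6, 0.3]
opening: 0.406
grasp_force: 0.0
```

Run:
```python
from h import *
np.set_printoptions(precision=2,suppress=True)
s=ctrl.read_state();print(s["force"],s["position"])
# z of fingertips from finger-shadow-free scale: gap 3.5cm*; gauge features: brass/wood width with height
f=grab_frame("wrist");hsv=cv2.cvtColor(f,cv2.COLOR_RGB2HSV)
m=((hsv[...,1]>90)&(hsv[...,0]<35)&(hsv[...,2]>30)).astype(np.uint8);m[:,:200]=0;m[:,360:]=0
c=max(cv2.findContours(m,0,1)[0],key=cv2.contourArea);x,y,w,h=cv2.boundingRect(c);print(x,y,w,h)
for z in(0,10,18):
    a,b=onz("wrist",(x+w/2,y),z,s),onz("wrist",(x+w/2,y+h),z,s);print(z,a,b,np.linalg.norm(a-b))
g=grab_frame("side");cv2.imwrite("pics/s3.png",cv2.resize(g[140:240,270:370,::-1],(600,600),interpolation=2))
```

```text
[-0.01  0.59  0.29] [ 544.23 -330.18   11.82]
249 111 53 210
0 [ 532.95 -261.67    0.  ] [ 548.86 -361.      0.  ] 100.5959032121676
10 [ 532.89 -261.19   10.  ] [ 547.77 -354.12   10.  ] 94.11617806810982
18 [ 532.84 -260.8    18.  ] [ 546.91 -348.61   18.  ] 88.9323979528636
```

View pics/s3.png

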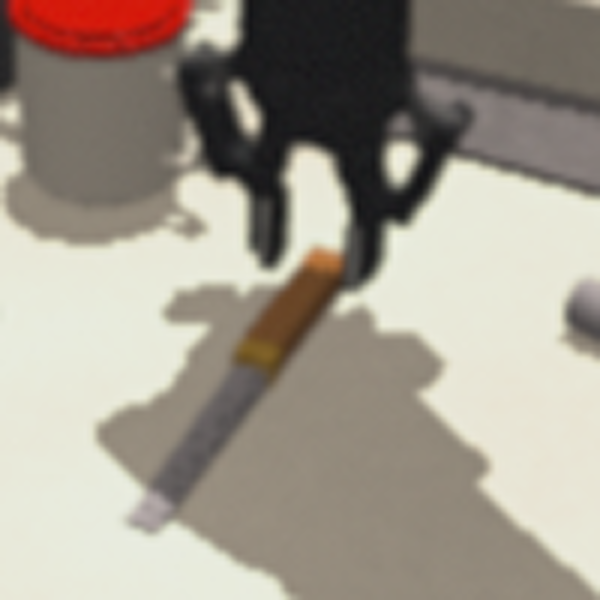

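Run:
```python
from h import *
s=ctrl.read_state();R=Ro.from_rotvec(s["orientation"]).as_matrix();print(R[:,1])
for p in((315,183.7),(329.2,187.2)):
  for z in(0,5,10,15,20): 
    w=onz("side",p,z);print(p,z,np.round(R.T@(w-s["position"]),1))
```

```text
[ 9.87143569e-01  1.59836081e-01 -2.83882176e-05]
(315, 183.7) 0 [-16.1  28.8  12. ]
(315, 183.7) 5 [-9.5 26.   7. ]
(315, 183.7) 10 [-2.9 23.1  2. ]
(315, 183.7) 15 [ 3.7 20.3 -3. ]
(315, 183.7) 20 [10.3 17.5 -8. ]
(329.2, 187.2) 0 [-17.4 -13.6  12. ]
(329.2, 187.2) 5 [-10.8 -16.1   7. ]
(329.2, 187.2) 10 [ -4.2 -18.7   2. ]
(329.2, 187.2) 15 [  2.4 -21.3  -3. ]
(329.2, 187.2) 20 [  9.1 -23.8  -8. ]
```

Both views put the fingertips close to TCP level (z ≈ 11 now), so I go down about 6 mm more and close.

>>> {"api": "servo_tool", "payload": {"commands": [3.5, 0, 0, 0.2, 0, 3.5, 0, 0, 0.4, 0, 3.5, 0, 0, 0.6, 0, 3, 0, 0, 0.6, 0, 1, 0, 0, 0.6, 0, 1, 0, 0, 0.6, 0, 1, 0, 0, 0.6, 0, 1, 0, 0, 0.6, 0], "force": 80}}

```text
time: 5.03
position: [544.4, -330.3, 6.3]
orientation: [2.036, 2.392, 0.0]
force: [-2.1, 1.1, 5.9]
opening: 0.211
grasp_force: 78.9
```

Held (79 N, opening about 18 mm). Lift first, then swing to a point in front of the press, tip still short of the plate.

>>> {"api": "servo_tool", "payload": {"commands": [1, 0, 0, -2, 0, 1, 0, 0, -5, 0, 1, 0, 0, -8, 0, 1, 3, -0.1, -8, 2, 1, 6, -0.2, -8, 4, 1, 10, -0.3, -8, 7, 1, 14, -0.4, -8, 10, 1, 18, -0.6, -8, 13, 1, 22, -0.7, -8, 16, 1, 26, -0.8, -8, 19, 1, 28, -0.9, -8, 22, 1, 29.5, -0.9, -8, 22, 1, 29.5, -0.9, -8, 22, 1, 29.5, -0.9, -8, 22]}}

```text
time: 6.78
position: [488.5, -41.4, 86.2]
orientation: [2.455, 1.959, -0.0]
force: [-0.1, 0.7, -2.0]
opening: 0.207
grasp_force: 78.4
```

Run:
```python
from h import *
np.set_printoptions(precision=2,suppress=True)
s=ctrl.read_state();print(s["time"],s["force"],s["position"],s["q"],s["grasp_force"],s["opening"])
print(Ro.from_rotvec(s["orientation"]).as_matrix())
w,t,d=(grab_frame(n)[:,:,::-1] for n in("wrist","top","side"))
for n,i in(("w4",w),("t4",t),("s4",d)):np.save(f"pics/{n}.npy",i)
out=np.zeros((600,800,3),np.uint8)
out[:300,:400]=cv2.resize(w,(400,300));out[300:,:400]=cv2.resize(t[160:280,90:250],(400,300),interpolation=2)
out[:,400:]=cv2.resize(d[180:360,130:250],(400,600),interpolation=2)
cv2.imwrite("pics/m4.png",out)
```

```text
6.775 [-0.11  0.69 -1.98] [488.48 -41.43  86.17] [ 0.15  0.54 -0.25  2.06  0.24  0.57 -0.49] 78.44558358192444 0.20686240817937784
[[ 0.22  0.98  0.  ]
 [ 0.98 -0.22 -0.  ]
 [-0.    0.   -1.  ]]
```

View pics/m4.png

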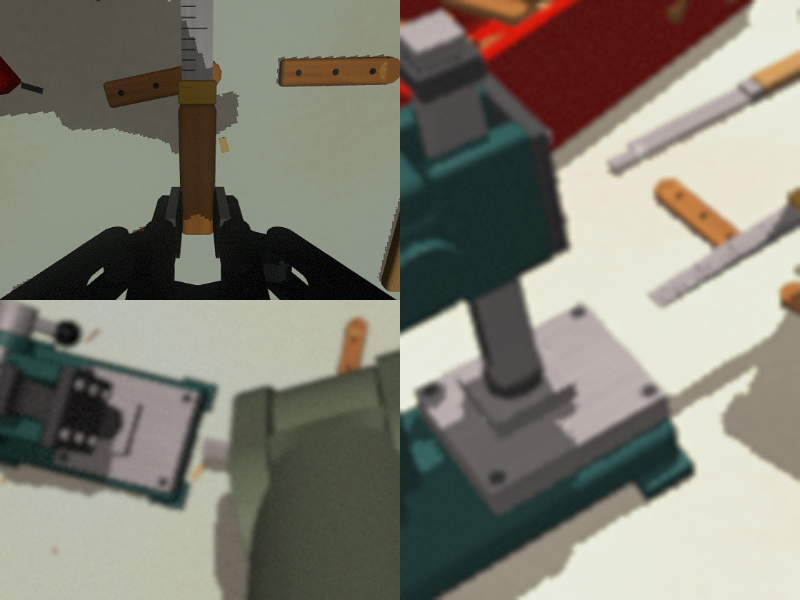

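The tip shows at top px about (172,221) and side px about (206.5,270). It is level and in line with the press, short of the plate. I'll check height and lateral offset numerically.

Run:
```python
from h import *
np.set_printoptions(precision=1,suppress=True)
s=ctrl.read_state();R=Ro.from_rotvec(s["orientation"]).as_matrix()
P=s["position"]+R@[181,0,6];print("pred tip",P)
print(cross("top",(172,221),"side",(206.5,270)),onz("top",(172,221),81),onz("side",(206.5,270),81))
# steel plate mask in original top image -> front corners, centre line
t=np.load("pics/top.npy").astype(int);
C=onz("top",(165.5,216.8),60)
# foot & plate lateral in tool axes about TCP
for n,p,z in(("plateA",(170.5,196.8),60),("plateB",(160.5,236.8),60),("footA",(146.5,202),80),("footB",(140.8,222),80)):
    print(n,R.T@(onz("top",p,z)-s["position"]))
for n,p,z in(("plateA",(130+222/3.333,180+303/3.333),60),("plateB",(130+270/3.333,180+395/3.333),60),("footFrontR",(130+177/3.333,180+385/3.333),80)):
    print("side",n,R.T@(onz("side",p,z)-s["position"]),R.T@(onz("side",p,66)-s["position"]))
```

```text
pred tip [528.6 135.1  79.9]
(array([522.5, 133.4,  80. ]), np.float64(9.173404228273938)) [518.8 130.2  81. ] [526.1 136.1  81. ]
plateA [197.6  48.7  25.9]
plateB [197.4 -51.1  25.9]
footA [244.2  22.6   5.9]
footB [245.5 -26.6   5.9]
side plateA [188.3  28.2  25.9] [191.   22.6  19.9]
side plateB [208.6 -54.9  25.9] [211.1 -59.8  19.9]
side footFrontR [252.6 -29.1   5.9] [247.4 -16.8  19.9]
```

Run:
```python
from h import *
np.set_printoptions(precision=1,suppress=True,linewidth=200)
s=ctrl.read_state();R=Ro.from_rotvec(s["orientation"]).as_matrix()
t=np.load("pics/t4.npy").astype(int);t0=np.load("pics/top.npy")[:,:,::-1].astype(int)
d=np.abs(t-t0).sum(2)[205:240,162:186];print((d>45).astype(int))
a=np.load("pics/w4.npy");g=cv2.cvtColor(cv2.GaussianBlur(a,(0,0),1.5),cv2.COLOR_BGR2HSV)
for r in(20,50,90,): print(r,a[r,235:315].sum(1)//3)
```

```text
[[1 1 1 1 0 0 0 0 0 0 1 1 1 1 1 1 1 1 1 0 1 1 1 1]
 [1 1 1 1 0 0 0 0 0 0 1 1 1 1 1 1 1 1 1 0 1 1 1 1]
 [1 1 1 1 0 0 0 0 0 1 1 1 1 1 1 1 1 1 1 0 1 1 1 1]
 [1 1 0 0 0 0 0 0 0 1 1 1 1 1 1 1 1 1 1 0 1 1 1 1]
 [1 1 1 0 0 0 0 0 1 1 1 1 1 1 1 1 1 1 1 0 1 1 1 1]
 [1 1 1 0 0 0 0 0 1 1 1 1 1 1 1 1 1 1 0 0 1 1 1 1]
 [1 1 1 0 0 0 0 0 1 1 1 1 1 1 1 1 1 1 1 0 1 1 1 1]
 [1 1 0 0 0 0 0 1 1 1 1 1 1 1 1 1 1 1 0 0 1 1 1 1]
 [1 0 0 0 0 0 0 1 1 1 1 1 1 1 1 1 1 1 0 0 1 1 1 1]
 [1 0 1 0 0 0 0 1 1 1 0 0 1 1 1 1 1 1 0 0 1 1 1 1]
 [1 0 0 0 0 0 0 0 1 0 0 0 0 0 0 0 1 0 0 1 1 1 1 1]
 [1 0 0 0 0 0 1 1 0 0 0 1 1 0 0 0 0 0 0 1 1 1 1 1]
 [1 0 0 0 0 0 0 1 0 0 1 1 1 1 1 0 0 0 1 1 1 1 1 1]
 [1 0 0 0 0 0 1 0 0 0 1 1 1 1 1 1 1 1 1 1 1 1 1 1]
 [0 0 0 0 0 0 1 0 0 1 1 1 1 1 1 1 1 1 1 1 1 1 1 1]
 [0 0 0 0 0 1 1 1 0 0 1 1 1 1 1 1 1 1 1 1 1 1 1 1]
 [0 0 0 0 0 1 1 1 0 1 1 1 1 1 1 1 1 1 1 1 1 1 1 1]
 [0 0 0 0 0 1 1 0 0 1 1 1 1 1 1 1 1 1 1 1 1 1 1 1]
 [0 0 0 0 1 1 1 1 0 1 1 1 1 1 1 1 1 1 1 1 1 1 1 1]
 [0 0 0 0 0 1 1 0 0 1 1 1 1 1 1 1 1 1 1 1 1 1 1 1]
 [0 0 0 0 1 1 1 0 0 1 1 1 1 1 1 1 1 1 1 1 1 1 1 1]
 [0 0 0 0 1 1 1 0 0 1 1 1 1 1
[... 963 characters left out ...]
144 144 140 140 141 144 140 145 143 144 141 141]
50 [ 81  79  79  79  82  78  76  85  82  82  81  82  84  83  82  80  79  82  79  68  71  69  70  70  72  68  73  76  73  73  77 126 122 121 118 119 119 117 117 119 121 120 121 125 124 124 123 124 126
 122 124 122 116 121 121 124 119 120 123 124 124 123 121 143 142 142 141 145 143 144 141 143 142 140 142 140 141 142 141 141]
90 [ 83  85  82  83  82  82  81  83  81  81  81  83  76  83  79  83  83  81  78  77  71  69  69  67  67  66  70  71  70  70  73  70  74  69  68  67  68  67  71  73  66  73  74  76  72  76  76  74  74
  72  74  82 127 121 124 126 123 127 125 126 127 127 123  80  74  78  78  72  64  65 118 146 146 146 142 142 144 143 145 143]
```

Height is confirmed (80 mm). The blade runs along the tool axis, and the press's centre line lies about 3 mm toward tool −y. Next: move over the plate's front and lower nearly onto it.

>>> {"api": "servo_tool", "payload": {"commands": [1, 1.5, -0.3, 0, 0, 1, 3.2, -0.3, 0, 0, 1, 3.2, -0.3, 0.8, 0, 1, 3.2, -0.3, 1.5, 0, 1, 3.2, -0.3, 1.7, 0, 1, 3.2, -0.3, 1.8, 0, 1, 3.2, -0.3, 1.8, 0]}}

```text
time: 7.8
position: [492.5, -8.8, 68.0]
orientation: [2.456, 1.959, 0.0]
force: [-0.2, -0.4, -1.4]
opening: 0.209
grasp_force: 78.5
```

>>> {"api": "servo_tool", "payload": {"commands": [1, 0, 0, 0.05, 0, 1, 0, 0, 0.1, 0, 1, 0, 0, 0.1, 0]}}

```text
time: 8.18
position: [492.5, -8.6, 67.0]
orientation: [2.455, 1.96, 0.0]
force: [0.6, 0.4, -1.0]
opening: 0.206
grasp_force: 78.5
```

>>> {"api": "servo_tool", "payload": {"commands": [1, 0, 0, 0.05, 0, 1, 0, 0, 0.1, 0, 1, 0, 0, 0.1, 0]}}

```text
time: 8.55
position: [492.4, -8.7, 66.0]
orientation: [-2.455, -1.96, 0.0]
force: [0.8, -0.2, -0.5]
opening: 0.202
grasp_force: 78.5
```

>>> {"api": "servo_tool", "payload": {"commands": [1, 0, 0, 0.05, 0, 1, 0, 0, 0.1, 0, 1, 0, 0, 0.1, 0]}}

```text
time: 8.93
position: [492.4, -8.6, 65.0]
orientation: [-2.455, -1.96, 0.0]
force: [-0.4, -0.5, -0.3]
opening: 0.205
grasp_force: 78.6
```

>>> {"api": "servo_tool", "payload": {"commands": [1, 0, 0, 0.05, 0, 1, 0, 0, 0.05, 0, 1, 0, 0, 0.05, 0]}}

```text
time: 9.3
position: [492.4, -8.6, 64.5]
orientation: [-2.455, -1.96, 0.0]
force: [0.4, 0.3, -0.1]
opening: 0.206
grasp_force: 78.6
```

Run:
```python
from h import *
np.set_printoptions(precision=2,suppress=True)
F=[]
for i in range(5):
    f=grab_frame("side");s=ctrl.read_state();F.append(np.r_[s["force"],s["ft_torque"]])
print(np.mean(F,0),np.std(F,0),s["position"])
w=grab_frame("wrist")
out=np.zeros((600,800,3),np.uint8)
out[:300,:400]=cv2.resize(w[:,:,::-1],(400,300))
out[:,400:]=cv2.resize(f[240:330,160:220,::-1],(400,600),interpolation=2)
cv2.imwrite("pics/m5.png",out)
```

```text
[-0.06 -0.96 -0.01 -0.09 -0.   -0.02] [0.28 0.26 0.42 0.01 0.02 0.02] [492.46  -8.6   64.53]
```

View pics/m5.png

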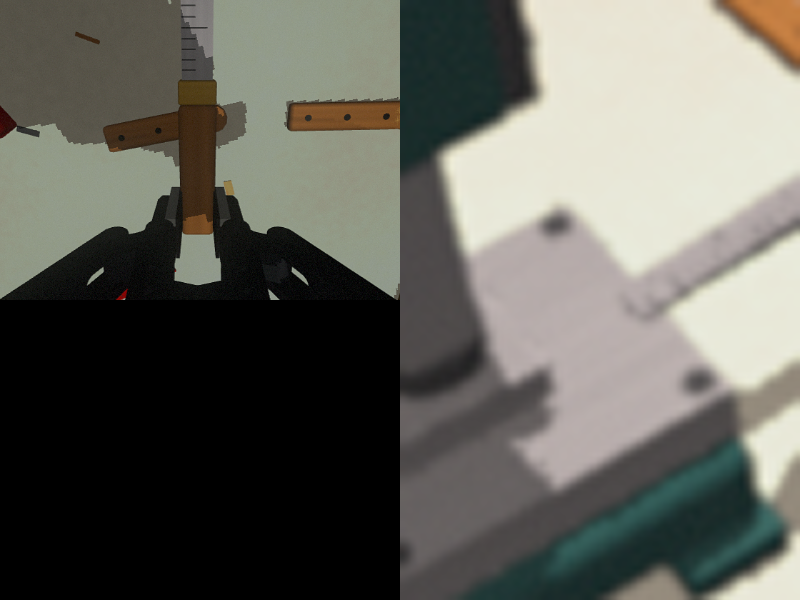

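The blade's tip lies over the front part of the plate at about crop (640,305), centred on it between the bolts, and the light upward load shows it touching. I'll ease the handle up to the level height and slide in to about 25 mm past the foot's front edge.

>>> {"api": "servo_tool", "payload": {"commands": [1, 0, 0, -0.1, 0, 1, 0.5, 0, -0.15, 0, 1, 1.3, 0, -0.15, 0, 1, 2.1, 0, -0.15, 0, 1, 2.9, 0, -0.15, 0, 1, 3.7, 0, -0.15, 0, 1, 4.5, 0, -0.15, 0, 1, 5.2, 0, -0.15, 0, 1, 5.5, 0, -0.15, 0, 1, 5.5, 0, -0.15, 0]}}

```text
time: 10.85
position: [504.7, 45.3, 66.0]
orientation: [-2.455, -1.96, -0.0]
force: [-0.2, 0.4, -1.2]
opening: 0.211
grasp_force: 78.6
```

```bash
cat > m.py <<'E'
from h import *
np.set_printoptions(precision=2,suppress=True)
F=[]
for i in range(4):
    f=grab_frame("side");s=ctrl.read_state();R=Ro.from_rotvec(s["orientation"]).as_matrix();F.append(np.r_[R.T@s["force"],R.T@s["ft_torque"]])
print(s["time"],"tool-frame F,T",np.mean(F,0),s["position"],s["grasp_force"],s["opening"])
E
python3 m.py
```

```text
11.05 tool-frame F,T [ 0.93  0.13  0.69  0.03  0.17 -0.04] [504.59  44.9   65.99] 78.59090209007263 0.20424882903535788
```

>>> {"api": "servo_tool", "payload": {"commands": [1, 0.4, 0, 0, 0, 1, 0.8, 0, 0, 0, 1, 0.8, 0, 0, 0]}}

```text
time: 11.42
position: [506.5, 53.4, 66.0]
orientation: [-2.455, -1.961, -0.001]
force: [0.0, 1.3, -1.2]
opening: 0.204
grasp_force: 78.6
```

>>> {"api": "servo_tool", "payload": {"commands": [1, 0.2, 0, 0, 0, 1, 0.4, 0, 0, 0, 1, 0.4, 0, 0, 0]}}

```text
time: 11.8
position: [507.4, 57.0, 66.0]
orientation: [-2.455, -1.96, -0.0]
force: [-0.5, 1.2, -0.1]
opening: 0.209
grasp_force: 78.6
```

>>> {"api": "servo_tool", "payload": {"commands": [1, 0.2, 0, 0, 0, 1, 0.4, 0, 0, 0, 1, 0.4, 0, 0, 0]}}

```text
time: 12.18
position: [508.3, 61.0, 66.0]
orientation: [-2.455, -1.96, -0.0]
force: [0.6, 0.8, -0.5]
opening: 0.202
grasp_force: 78.6
```

```bash
python3 m.py
```

```text
12.375 tool-frame F,T [ 0.46 -0.29  0.47 -0.02  0.24 -0.  ] [508.22  60.74  66.03] 78.6050534248352 0.20506497007046776
```

>>> {"api": "servo_tool", "payload": {"commands": [1, 0.2, 0, 0, 0, 1, 0.4, 0, 0, 0, 1, 0.4, 0, 0, 0]}}

```text
time: 12.75
position: [509.1, 64.8, 66.0]
orientation: [-2.455, -1.96, -0.0]
force: [0.3, 0.9, 0.5]
opening: 0.208
grasp_force: 78.6
```

>>> {"api": "servo_tool", "payload": {"commands": [1, 0.2, 0, 0, 0, 1, 0.3, 0, 0, 0, 1, 0.3, 0, 0, 0]}}

```text
time: 13.12
position: [509.8, 67.6, 66.0]
orientation: [-2.455, -1.96, -0.0]
force: [1.0, 0.3, 0.3]
opening: 0.206
grasp_force: 78.6
```

```bash
python3 m.py
```

```text
13.325 tool-frame F,T [ 0.56  0.27  0.08  0.03  0.2  -0.01] [509.76  67.63  66.01] 78.61181616783142 0.2024717863954653
```

>>> {"api": "servo_tool", "payload": {"commands": [1, 0.15, 0, 0, 0, 1, 0.3, 0, 0, 0, 1, 0.3, 0, 0, 0]}}

```text
time: 13.7
position: [510.5, 70.5, 66.0]
orientation: [-2.455, -1.96, -0.0]
force: [0.1, -0.4, -0.4]
opening: 0.207
grasp_force: 78.6
```

>>> {"api": "servo_tool", "payload": {"commands": [1, 0.15, 0, 0, 0, 1, 0.3, 0, 0, 0, 1, 0.3, 0, 0, 0]}}

```text
time: 14.08
position: [511.1, 73.6, 66.0]
orientation: [-2.455, -1.96, -0.0]
force: [0.0, 0.3, 0.1]
opening: 0.205
grasp_force: 78.6
```

```bash
python3 m.py
```

```text
14.275 tool-frame F,T [ 1.35  0.16  0.28  0.02  0.24 -0.01] [511.09  73.5   66.01] 78.61918687820435 0.20728343694996815
```

>>> {"api": "servo_tool", "payload": {"commands": [1, 0.15, 0, 0, 0, 1, 0.3, 0, 0, 0, 1, 0.3, 0, 0, 0]}}

```text
time: 14.65
position: [511.8, 76.4, 66.0]
orientation: [-2.455, -1.96, -0.0]
force: [0.4, -0.2, 0.6]
opening: 0.204
grasp_force: 78.6
```

>>> {"api": "servo_tool", "payload": {"commands": [1, 0.15, 0, 0, 0, 1, 0.3, 0, 0, 0, 1, 0.3, 0, 0, 0]}}

```text
time: 15.02
position: [512.4, 79.4, 66.0]
orientation: [-2.455, -1.96, -0.0]
force: [-0.4, 1.0, 0.2]
opening: 0.205
grasp_force: 78.6
```

```bash
python3 m.py
```

```text
15.225 tool-frame F,T [ 0.37  0.33 -0.31  0.05  0.25 -0.01] [512.42  79.34  66.01] 78.62505555152893 0.20993843664843506
```

>>> {"api": "servo_tool", "payload": {"commands": [1, 0.1, 0, 0, 0, 1, 0.2, 0, 0, 0, 1, 0.2, 0, 0, 0]}}

```text
time: 15.6
position: [512.8, 81.2, 66.0]
orientation: [-2.455, -1.96, 0.0]
force: [-0.2, -1.1, 0.3]
opening: 0.204
grasp_force: 78.6
```

>>> {"api": "servo_tool", "payload": {"commands": [1, 0.1, 0, 0, 0, 1, 0.2, 0, 0, 0, 1, 0.2, 0, 0, 0]}}

```text
time: 15.98
position: [513.3, 83.3, 66.0]
orientation: [-2.455, -1.96, -0.0]
force: [-0.7, -0.3, 0.7]
opening: 0.201
grasp_force: 78.6
```

```bash
python3 m.py
```

```text
16.175 tool-frame F,T [ 0.22 -0.36 -0.59  0.05  0.08 -0.  ] [513.31  83.25  66.02] 78.63665342330933 0.20825712040936942
```

>>> {"api": "servo_tool", "payload": {"commands": [1, 0.1, 0, 0, 0, 1, 0.1, 0, 0, 0]}}

```text
time: 16.42
position: [513.5, 84.1, 66.0]
orientation: [-2.455, -1.96, 0.0]
force: [0.1, -0.9, 1.3]
opening: 0.203
grasp_force: 78.7
```

```bash
python3 m.py
```

```text
16.625 tool-frame F,T [-0.79 -0.5  -0.63 -0.04 -0.11 -0.01] [513.51  84.06  66.01] 78.65152359008789 0.20401950335579194
```

>>> {"api": "servo_tool", "payload": {"commands": [1, 0.1, 0, 0, 0, 1, 0.1, 0, 0, 0]}}

```text
time: 16.88
position: [513.7, 85.1, 66.0]
orientation: [-2.455, -1.96, -0.0]
force: [-0.2, -0.6, 0.8]
opening: 0.203
grasp_force: 78.7
```

```bash
python3 m.py
```

```text
17.075 tool-frame F,T [-0.42 -0.4  -0.4  -0.   -0.09  0.02] [513.75  85.1   66.  ] 78.64964246749878 0.20328912812538788
```

>>> {"api": "servo_tool", "payload": {"commands": [1, 0.1, 0, 0, 0, 1, 0.1, 0, 0, 0]}}

```text
time: 17.32
position: [513.9, 86.1, 66.0]
orientation: [-2.455, -1.96, -0.0]
force: [-0.6, -0.8, 0.8]
opening: 0.203
grasp_force: 78.7
```

```bash
python3 m.py
```

```text
17.525 tool-frame F,T [-1.05  0.02 -0.45 -0.   -0.07 -0.  ] [513.98  86.07  66.03] 78.65142345428467 0.2036006181674777
```

>>> {"api": "servo_tool", "payload": {"commands": [1, 0.1, 0, 0, 0, 1, 0.1, 0, 0, 0]}}

```text
time: 17.77
position: [514.2, 87.0, 66.0]
orientation: [-2.455, -1.96, -0.0]
force: [0.1, -1.1, 1.7]
opening: 0.205
grasp_force: 78.7
```

```bash
python3 m.py
```

```text
17.975 tool-frame F,T [-0.76  0.12 -0.77 -0.01 -0.08 -0.03] [514.17  87.02  66.01] 78.6540162563324 0.20839224219226526
```

>>> {"api": "servo_tool", "payload": {"commands": [1, 0.1, 0, 0, 0, 1, 0.1, 0, 0, 0]}}

```text
time: 18.23
position: [514.4, 88.0, 66.0]
orientation: [-2.455, -1.96, -0.0]
force: [-1.0, -0.9, 0.7]
opening: 0.208
grasp_force: 78.7
```

>>> {"api": "servo_tool", "payload": {"commands": [1, 0.1, 0, 0, 0, 1, 0.1, 0, 0, 0]}}

```text
time: 18.48
position: [514.7, 89.1, 66.0]
orientation: [-2.455, -1.96, -0.0]
force: [0.7, -0.8, 0.9]
opening: 0.206
grasp_force: 78.7
```

```bash
python3 m.py
```

```text
18.675 tool-frame F,T [-0.22  0.08 -0.6   0.02 -0.05  0.01] [514.62  89.07  66.02] 78.65443468093872 0.20558754539059346
```

>>> {"api": "servo_tool", "payload": {"commands": [1, 0.1, 0, 0, 0, 1, 0.1, 0, 0, 0]}}

```text
time: 18.92
position: [514.8, 90.0, 66.0]
orientation: [2.455, 1.96, 0.0]
force: [-0.9, -0.3, 1.2]
opening: 0.206
grasp_force: 78.7
```

```bash
python3 m.py
```

```text
19.125 tool-frame F,T [-0.52 -0.03 -0.53  0.   -0.12 -0.02] [514.83  89.94  66.01] 78.66390466690063 0.20880041637898927
```

>>> {"api": "servo_tool", "payload": {"commands": [1, 0.1, 0, 0, 0, 1, 0.1, 0, 0, 0]}}

```text
time: 19.38
position: [515.1, 90.9, 66.0]
orientation: [-2.455, -1.96, -0.0]
force: [-1.2, -0.2, 0.5]
opening: 0.206
grasp_force: 78.7
```

```bash
python3 m.py
python3 - <<'E'
from h import *
def meas(f):
    hsv=cv2.cvtColor(f,cv2.COLOR_RGB2HSV)
    b=((hsv[...,1]>120)&(hsv[...,0]>19)&(hsv[...,0]<32)&(hsv[...,2]>40)).astype(np.uint8);b[:,:230]=0;b[:,320:]=0;b[:90]=0;b[150:]=0
    return cv2.boundingRect(b),b.sum()
a=np.load("pics/w4.npy")[:,:,::-1].copy();f=grab_frame("wrist");np.save("pics/w6.npy",f)
print(meas(a),meas(f))
T=np.load("pics/top.npy")
E
```

```text
19.575 tool-frame F,T [-0.77  0.04 -0.56  0.01 -0.07 -0.  ] [515.06  90.95  66.01] 78.66748452186584 0.2098788367422333
((233, 112, 70, 38), np.uint64(1234)) ((237, 111, 66, 39), np.uint64(1273))
```

>>> {"api": "servo_tool", "payload": {"commands": [1, 0.1, 0, 0, 0, 1, 0.1, 0, 0, 0]}}

```text
time: 19.88
position: [515.3, 91.9, 66.0]
orientation: [-2.455, -1.96, -0.0]
force: [-0.9, -1.0, 0.1]
opening: 0.205
grasp_force: 78.7
```

>>> {"api": "servo_tool", "payload": {"commands": [1, 0.1, 0, 0, 0, 1, 0.1, 0, 0, 0]}}

```text
time: 20.12
position: [515.5, 92.9, 66.0]
orientation: [-2.455, -1.96, -0.0]
force: [-0.3, -1.6, 1.9]
opening: 0.205
grasp_force: 78.7
```

```bash
python3 m.py
```

```text
20.325 tool-frame F,T [-0.53 -0.03 -0.52  0.04 -0.08  0.02] [515.48  92.95  65.99] 78.67383241653442 0.20716584434552443
```

>>> {"api": "servo_tool", "payload": {"commands": [1, 0.1, 0, 0, 0, 1, 0.1, 0, 0, 0]}}

```text
time: 20.58
position: [515.7, 93.8, 66.0]
orientation: [2.455, 1.96, -0.0]
force: [-0.8, -1.1, 0.9]
opening: 0.207
grasp_force: 78.7
```

```bash
python3 m.py
python3 - <<'E'
from h import *
w,d=(grab_frame(n)[:,:,::-1] for n in("wrist","side"))
out=np.zeros((600,800,3),np.uint8)
out[:300,:400]=cv2.resize(w,(400,300))
out[:,400:]=cv2.resize(d[200:335,140:230],(400,600),interpolation=2)
t=grab_frame("top")[:,:,::-1];out[300:,:400]=cv2.resize(t[160:280,90:250],(400,300),interpolation=2)
cv2.imwrite("pics/m6.png",out)
E
```

```text
20.775 tool-frame F,T [-1.66 -0.12 -0.74  0.01 -0.3  -0.02] [515.72  93.77  66.02] 78.72616767883301 0.20989455800541812
```

View pics/m6.png

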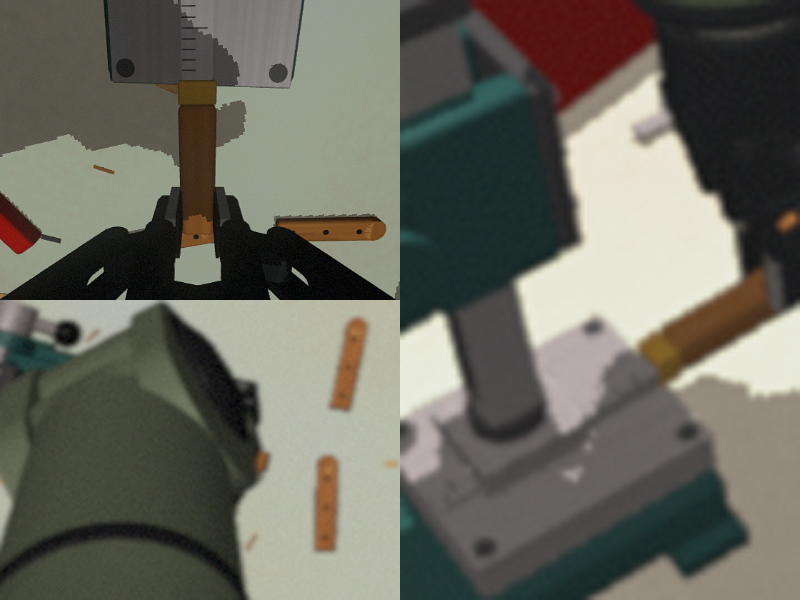

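The wrist view shows the brass at about (197,92), right at the plate's front edge (row 85), and the blade within about 3 mm of the plate's middle. The arm and hand are clear of the head, and drag has just started to rise. I continue in 0.5 mm steps.

>>> {"api": "servo_tool", "payload": {"commands": [1, 0.05, 0, 0, 0, 1, 0.05, 0, 0, 0]}}

```text
time: 21.18
position: [515.8, 94.1, 66.0]
orientation: [2.455, 1.96, -0.0]
force: [-1.6, -4.1, 1.5]
opening: 0.206
grasp_force: 78.8
```

```bash
python3 m.py
```

```text
21.375 tool-frame F,T [-4.14 -0.67 -1.28 -0.02 -0.71  0.02] [515.79  94.15  66.  ] 78.78488659858704 0.20734670348741752
```

>>> {"api": "servo_tool", "payload": {"commands": [1, 0.05, 0, 0, 0, 1, 0.05, 0, 0, 0]}}

```text
time: 21.62
position: [515.9, 94.6, 66.0]
orientation: [2.455, 1.96, -0.0]
force: [-1.5, -4.8, 2.8]
opening: 0.203
grasp_force: 78.8
```

```bash
python3 m.py
```

```text
21.825 tool-frame F,T [-4.9   0.45 -2.46 -0.04 -0.97  0.02] [515.91  94.68  66.  ] 78.84785771369934 0.20491694334470978
```

Drag is now a steady 5 N and was growing with each half millimetre: snug, not forced. Hold still to confirm, then hand in.

>>> {"api": "servo_tool", "payload": {"commands": [1, 0, 0, 0, 0, 1, 0, 0, 0, 0, 1, 0, 0, 0, 0, 1, 0, 0, 0, 0]}}

```text
time: 22.32
position: [515.9, 94.6, 66.0]
orientation: [-2.455, -1.96, 0.0]
force: [-1.5, -5.0, 2.2]
opening: 0.202
grasp_force: 78.9
```

```bash
python3 m.py; python3 -c "
from workcell import ctrl
print(ctrl.close_job())"
```

```text
22.525 tool-frame F,T [-5.24 -0.4  -2.91 -0.   -1.05  0.01] [515.9   94.67  66.  ] 78.8510799407959 0.20936161578378842
the job is handed in; nothing more can be done
None
```

I handed the job in at 22.5 s with the gauge gripped and held still, snug under the middle of the foot at about 5 N of drag. I estimate the thin end is 65 to 75 mm past the foot's front edge; no verdict came back, and I saw nothing else on the bench disturbed.

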